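# Latch the toolbox lid: swing the strap over, press the cam lever down

## Robot

A 7-joint arm with a two-finger parallel gripper is mounted at the origin on the work surface. World frame = base frame: x ahead of the robot, y to its left, z up, the work surface at z = 0. Lengths are in m, angles in rad, forces in N, time in s.
With the tool pointing down it reaches from about 0.4 to 0.85 m from the base axis. Payload 10.4 kg.
Tool frame: the origin (TCP) lies midway between the tips of the shut fingers; the grasp point (between the pads) lies 19 mm behind it; x points along the fingers, z is the direction in which the jaws open and shut, and the axes are right-handed (so a half turn about x gives the same grasp; the last joint's range is limited). The gripper opens to 87 mm and grips with 3 to 60 N. Pads are 19 mm wide; open, the fingers measure 117 mm over their backs; the gripper's body (75 mm by 190 mm) begins 51 mm behind the grasp point.
Start: joints at [-1.177, 0.332, -0.065, 1.46, 0.022, 1.35, -0.088], TCP at [0.253, 0.572, 0.223] pointing down, gripper open.
Joint ranges: [-2.6, 2.6], [-0.5, 2.12], [-1.47, 1.34], [0.16, 2.42], [-1.27, 4.41], [0.06, 2.06], [-2.6, 2.6]. Speed limits (rad/s): [2.22, 2.22, 2.79, 2.79, 3.14, 3.14, 3.14].

## Interface

Orientations are given as a unit quaternion [x, y, z, w].
In Python, from bench import read_state, camera, camera_params, close_job gives the robot as it stands.
- The arm moves only by the tool arm_command, never from a script. Its argument "targets" is a list of rows, each a list of 7 numbers: the closure in counts, from 0 (fully open) to 255 (shut), then the shift along the tool's x, y, z in mm, then the turn, a rotation vector about the tool's x, y, z in rad. A call has 1 to 10 rows; each row is the pose to reach, as a shift and turn from the pose commanded when the call began, along the tool's axes at that moment; what a row does not reach only later rows make up. A row lasts 1/10 s, in which the tool goes at most 50 mm and 8.59 degrees, less where a joint would pass 70% of its speed; a pose out of reach is approached as far as the arm can. A call with a gripper value outside its range is refused whole. The fingers move at their own pace and stop on an object; "newtons" is the grip in N (left out, the last holds). Time passes only in rows, so rows that repeat a pose let the fingers close. It gives the time, the measured TCP pose, the force and the opening at its end, in the units of the state.
- read_state(): the state, without advancing time (a new reading comes with each control period).
- camera(name): name is "side" or "top"; returns the picture (480x640x3 uint8, red, green, blue); there is no depth.
- camera_params(name): a dict with "intrinsics" (3x3 intrinsics, pixels), "xyz" and "orientation" of the camera in the world. Camera axes: x right, y down, z forward; pixel columns grow to the right and rows downward; lengths in m; the calibration is good to about 2 mm. A picture is of the moment at which its call begins. camera_params takes no time and is no camera call.
- close_job(): hands the job in, once; it reports no verdict.
The state is a dict: "time": time; "joint_positions": joint angles; "joint_vel": joint speeds; "joint_torque": joint torques, N m; "ee_pos": TCP position; "eef_rot": TCP orientation; "ft_force": force on the tool from outside, world axes, zero at the start; "torque": the same for the moment, N m; "width": finger opening in m.
Only numpy, scipy, OpenCV 4.12 (cv2) and the standard library are available. Lean on these libraries where they do the work, as an engineer would, in place of code of your own. Each camera call takes 0.05 s, during which the arm holds its last target.

## Task

Fasten the aluminium toolbox: push the blue face of the tab with the back of a finger, never pinching the tab or pressing on its black back plate, so that the steel clamp strap swings across the lid all the way to its stop, and only then push the red cam lever all the way down over the strap's end. Do not pull the lever up, do not lift or shove the toolbox along the table, and leave everything else lying where it is. Finish clear of everything.

Things in the scene. Friction and masses are not known exactly. Their poses are not given: they have to be found in the camera images.
- toolbox: Aluminium toolbox, 200 (x) by 400 (y) by 120 mm high, 6 kg, loose on the table (slides above about 30 N). Origin: centre of its underside; x to the rear (away from the robot at yaw 0), y left along its length, z up. Flat lid top 120 mm above the origin. Strap pivot at x +20, y +150; lever hinge at x +20, y -150. Dark stop block on the lid, 30 mm high, at x +33 to +45, y -88 to -108 mm.
- strap (a joint): Clamp strap angle about its upright pivot, rad. 0: home at its stop, running from the pivot along the toolbox's -y, end under the lever. Starts open, free end swung to the toolbox's -x (up to 1.5); push it towards +x to close (counter-clockwise from above). Direction from the pivot, toolbox frame: (-sin q, -cos q). Stays where left; friction 0.10 N m (1 N at the tab).
- strap_pivot (a point): Strap pivot axis, at the top face of the strap (26 mm above the lid). The strap is a flat steel bar 22 mm wide, 8 mm thick, 18 to 26 mm above the lid, reaching 250 mm from the pivot. The axes turn with the strap: the strap runs along -y of this frame.
- strap_tab (a point): Centre of the blue round tab that stands up from the strap, 120 mm from the pivot axis: 18 mm in diameter, from 26 mm to 86 mm above the lid (this point: 56 mm above the lid). A black plate backs its far side. The axes turn with the strap: +x of this frame is the closing direction.
- tab_back: Black plate on the far side of the blue tab (the side away from the closing push), 21 mm wide along the strap, same height as the tab; its back face lies 10 mm beyond the tab's axis. Not to be pressed (2 N is too much): fingers on it would be pinching the tab or pulling it. Origin: on the tab's axis at the strap's top face; axes as strap_tab.
- lever (a joint): Angle of the red cam lever about its level hinge, rad. 0: upright; 1.57: all the way down, level, at its stop. It starts leaning and swings down towards the toolbox's +y (inwards over the strap's end). It stays where it is left; stiff hinge, 0.20 N m (about 3 N pressed near the tip).
- lever_hinge (a point): Lever hinge axis (parallel to the toolbox's x), 40 mm above the lid, mid-width of the lever. It sits between two dark cheeks that reach 54 mm above the lid, 22 mm either side in x, 16 mm either side in y.
- lever_tip (a point): Middle of the end face of the lever, 85 mm from the hinge axis. The red grip covers the last 50 mm; it is 28 mm wide (along the toolbox's x) and 14 mm thick. Direction of the lever from the hinge in the toolbox frame: (0, sin q, cos q).
- orange_peg: Orange plastic peg, 150 mm long, 10 mm high, with a 34 mm cross head, lying loose on the rear strip of the toolbox lid (about 55 mm behind the strap's home line). Leave alone. Origin: centre of its underside.
- mallet: Mallet lying on the table to the right: wooden handle, grey head with black rubber ends, 275 mm long, 50 mm high. Leave alone. Origin: on the table under the handle's middle; the head lies along its +x.
- hook: Steel hook of 8 mm bar with a ring, 150 mm long, lying on the table to the right. Leave alone. Origin: under the middle of its straight part.
- pot: Empty terracotta pot, 110 mm across, 100 mm high, standing on the table to the left. Leave alone. Origin: centre of its underside.
- rock_peg1: One of three long steel rock pegs, 285 mm long, 12 mm thick, lying side by side on the table to the left of the toolbox, pointing away from the robot. Leave alone. Origin: under its middle.
- rock_peg2: One of three long steel rock pegs, 285 mm long, 12 mm thick, lying side by side on the table to the left of the toolbox, pointing away from the robot. Leave alone. Origin: under its middle.
- rock_peg3: One of three long steel rock pegs, 285 mm long, 12 mm thick, lying side by side on the table to the left of the toolbox, pointing away from the robot. Leave alone. Origin: under its middle.

How it is judged:
On the way, in this order (a step that is already met when the one before it is completed fails the run):
1. the strap is across the lid at its stop while the lever is still up (value of joint strap below 0.08 rad and value of joint lever below 1.1 rad), for 0.2 s.
2. the cam lever is all the way down over the strap (value of joint strap below 0.08 rad and value of joint lever above 1.42 rad), for 0.2 s.
At the end, for the whole second after the job is handed in: The strap is within 0.08 rad of its stop, the lever is within 0.15 rad of level, both at rest; the toolbox is within 20 mm of where it stood and flat on the table; every other thing is within 30 mm of where it lay (all of step 2 and velocity of joint strap between -0.05 and 0.05 rad/s and velocity of joint lever between -0.05 and 0.05 rad/s and distance of toolbox from where it was at the start of the episode below 0.02 m and angle between toolbox's own z axis and vertical below 0.05 rad and distance of each of orange_peg, rock_peg1, rock_peg2, rock_peg3, mallet, hook, pot from where it was at the start of the episode below 0.03 m); the robot touches nothing.
It fails at once if the tab is pinched or pulled: fingers press on its black back plate (contact force between the fingers and tab_back above 2 N).
It fails at once if the cam lever is pushed down before the strap is across (value of joint lever above 1.1 rad and value of joint strap above 0.15 rad).
It fails at once if the lever is pulled up (value of joint lever below 0.3 rad).
It fails at once if the toolbox is shoved, lifted or tipped (distance of toolbox from where it was at the start of the episode above 0.02 m or angle between toolbox's own z axis and vertical above 0.08 rad).
It fails at once if another thing is moved, lifted or carried (distance of any of orange_peg, rock_peg1, rock_peg2, rock_peg3, mallet, hook, pot from where it was at the start of the episode above 0.03 m).
It also fails if it takes over 48 s, if anything falls off the work surface, if the arm or the gripper's body presses on something with over 40 N, if the wrist force passes 120 N, or if a joint passes its speed limit or range.

## Working session

There is one attempt and no reset: what is moved stays moved. The work goes in short steps, Python scripts to look and compute and a tool call to move; the robot and the scene stay as the last step left them, time stands still between calls to the robot, and variables do not carry over. Pictures are saved under pics/ and viewed, and the job is handed in when it is done.

Besides the shell and the picture viewer there is one more tool, called after ">>>" in YAML: its name, and indented under it one key for each argument. arm_command: Moves the arm, as the interface text tells. Its arguments: {"type":"object","properties":{"targets":{"type":"array"},"newtons":{"type":"number"}},"required":["targets"]}

```bash
ls; mkdir -p pics; python3 - <<'E'
from bench import *
import cv2
for n in("side","top"):
    p=camera_params(n);print(n,p)
    im=camera(n);cv2.imwrite(f"pics/{n}0.png",im[:,:,::-1])
print(read_state())
E
```

```text
pics
side {'intrinsics': array([[457.29672141,   0.        , 317.61050497],
       [  0.        , 457.29672141, 238.37999055],
       [  0.        ,   0.        ,   1.        ]]), 'xyz': array([-0.18361346, -0.74665696,  1.25747549]), 'orientation': array([ 0.86310703, -0.33987683,  0.13640781, -0.34773971])}
top {'intrinsics': array([[445.71754919,   0.        , 318.38961074],
       [  0.        , 445.71754919, 243.29492388],
       [  0.        ,   0.        ,   1.        ]]), 'xyz': array([0.31300759, 0.02845982, 1.27171856]), 'orientation': array([ 0.7125825 , -0.69507114,  0.07448088, -0.05962298])}
{'time': 0.1, 'joint_positions': array([-1.1766183 ,  0.33281184, -0.06471532,  1.46086989,  0.0215884 ,
        1.34989583, -0.08850483]), 'joint_vel': array([-0.0007898 , -0.00063531,  0.00066995, -0.00262934, -0.00089722,
       -0.00084342, -0.00048986]), 'joint_torque': array([ 2.19423448e-03, -6.24544072e+01,  2.50371936e-02, -3.90714383e+01,
       -6.15490763e-02,  3.66202730e-02,  6.81484744e-05]), 'ee_pos': array([0.25285894, 0.57118001, 0.22182556]), 'eef_rot': array([-0.38600972,  0.59299337,  0.38548731,  0.59224564]), 'ft_force': array([-0.38421437, -1.09176115,  0.12651122]), 'torque': array([ 0.01220312,  0.01552567, -0.00706446]), 'width': 0.0869986667500041}
```

View pics/side0.png

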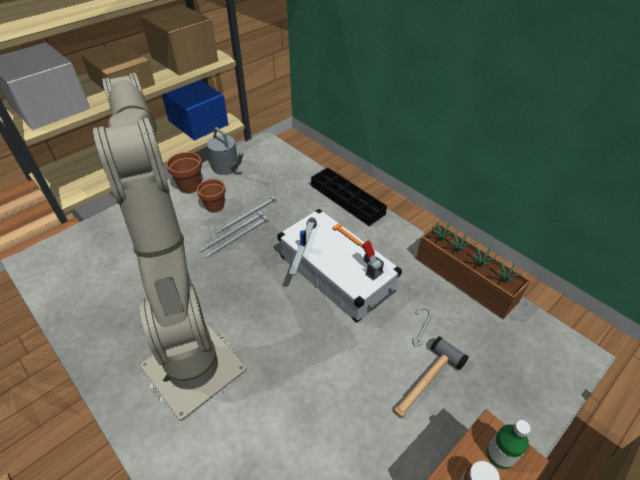

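View pics/top0.png

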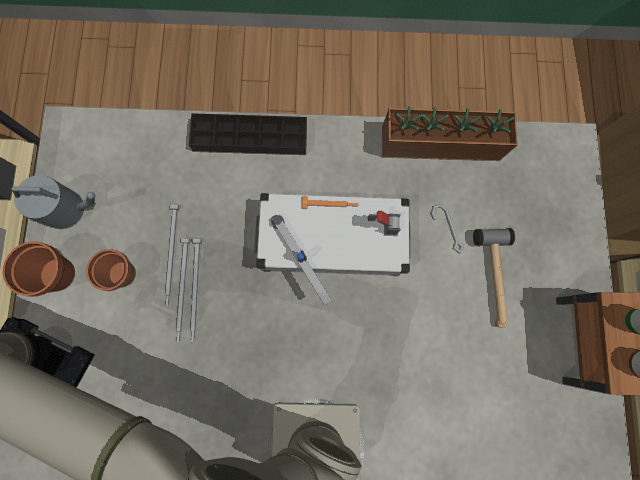

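The side view shows the toolbox around (338,262) with the open strap. In the top view the pivot is near (277,220), the strap end (325,302), the blue tab (300,257), and the red lever (380,218). I'll zoom in and measure next.

```bash
python3 - <<'E'
import cv2,numpy as np
a=cv2.imread("pics/top0.png")[180:315,245:425]
b=cv2.imread("pics/side0.png")[200:325,265:415]
cv2.imwrite("pics/topz.png",cv2.resize(a,None,fx=4.4,fy=4.4,interpolation=cv2.INTER_CUBIC))
cv2.imwrite("pics/sidez.png",cv2.resize(b,None,fx=4.8,fy=4.8,interpolation=cv2.INTER_CUBIC))
E
```

```text
(no output)
```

View pics/topz.png

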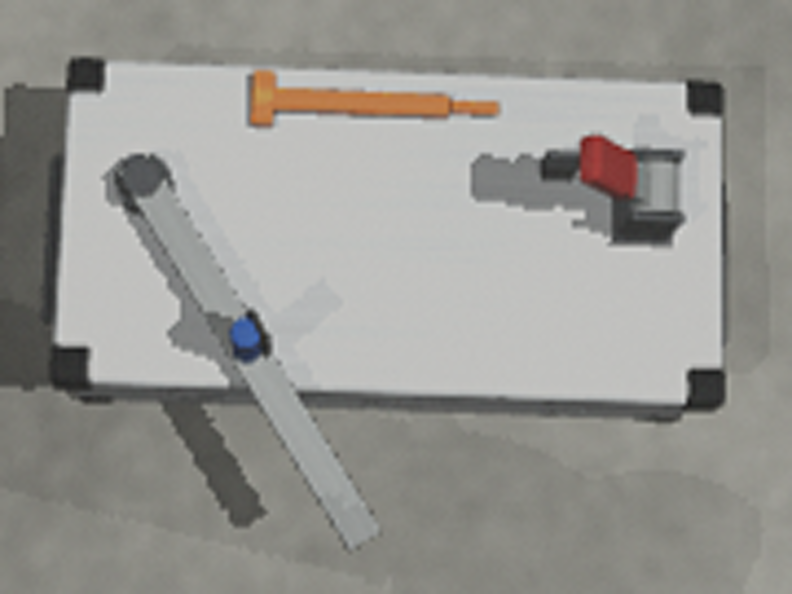

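View pics/sidez.png

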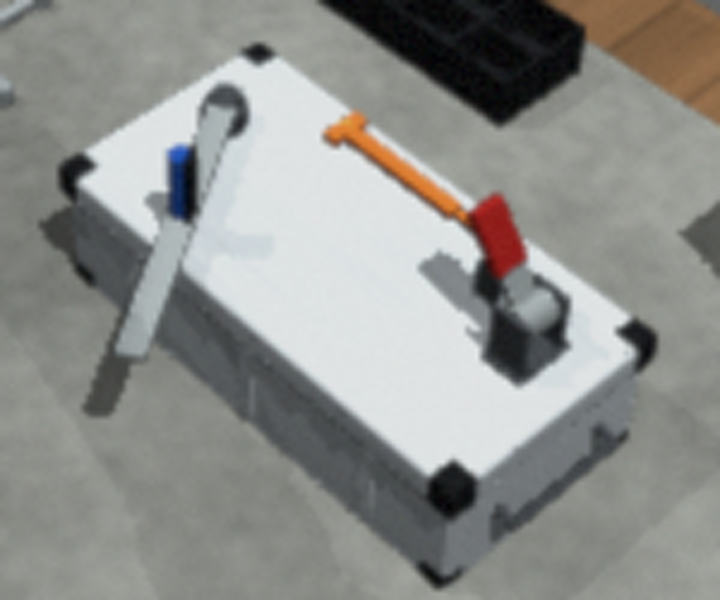

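```bash
cat > h.py <<'E'
import numpy as np, cv2
from bench import *
from scipy.spatial.transform import Rotation as R
def ray(n,uv):
    p=camera_params(n);d=np.linalg.inv(p["intrinsics"])@[uv[0],uv[1],1.]
    d=R.from_quat(p["orientation"]).apply(d);return np.array(p["xyz"]),d/np.linalg.norm(d)
def plane(n,uv,z):
    o,d=ray(n,uv);return o+d*(z-o[2])/d[2]
def tri(a,b):
    o1,d1=ray("top",a);o2,d2=ray("side",b)
    t=np.linalg.lstsq(np.c_[d1,-d2],o2-o1,rcond=None)[0]
    p,q=o1+t[0]*d1,o2+t[1]*d2
    return (p+q)/2,np.linalg.norm(p-q)
E
python3 - <<'E'
from h import *
np.set_printoptions(precision=4,suppress=True)
T=lambda u,v:(245+u/4.4,180+v/4.4)
S=lambda u,v:(265+u/4.8,200+v/4.8)
P=dict(cRL=((68,58),(258,42)),cRR=((722,80),(655,335)),cFR=((722,410),(450,500)),cFL=((52,385),(63,165)),
 pivot=((145,175),(222,105)),end=((363,537),(132,353)),levtip=((592,160),(488,205)))
for k,(a,b) in P.items():
    print(k,*tri(T(*a),S(*b)),plane("top",T(*a),.12),plane("side",S(*b),.12))
# masks
for n,lo,hi in(("blue",(100,120,60),(130,255,255)),("red",(0,150,80),(6,255,255)),("orange",(8,150,120),(20,255,255))):
    for f in("top","side"):
        im=cv2.imread(f"pics/{f}0.png");m=cv2.inRange(cv2.cvtColor(im,cv2.COLOR_BGR2HSV),lo,hi)
        box=(245,180,425,315) if f=="top" else (265,200,415,325)
        z=np.zeros_like(m);z[box[1]:box[3],box[0]:box[2]]=m[box[1]:box[3],box[0]:box[2]]
        c=cv2.findContours(z,0,1)[0]
        if c:
            c=max(c,key=cv2.contourArea);print(n,f,cv2.minAreaRect(c),cv2.boundingRect(c))
E
```

```text
cRL [0.6691 0.1652 0.1162] 0.0014065064549916562 [0.6673 0.1651 0.12  ] [0.667  0.1619 0.12  ]
cRR [ 0.6643 -0.2345  0.12  ] 0.002192395071982068 [ 0.6653 -0.2351  0.12  ] [ 0.6631 -0.2341  0.12  ]
cFR [ 0.4627 -0.2326  0.1196] 0.00218470557326633 [ 0.4617 -0.2319  0.12  ] [ 0.4635 -0.2333  0.12  ]
cFL [0.4695 0.1628 0.1214] 0.007620107235545218 [0.4664 0.1651 0.12  ] [0.4736 0.162  0.12  ]
pivot [0.5894 0.115  0.1379] 0.003661429313620603 [0.5954 0.1154 0.12  ] [0.6    0.1295 0.12  ]
end [ 0.3817 -0.0201  0.1435] 0.0031355099231327073 [ 0.3818 -0.0202  0.12  ] [ 0.3951 -0.0055  0.12  ]
levtip [ 0.5859 -0.1388  0.2288] 0.003939495756228501 [ 0.6124 -0.155   0.12  ] [ 0.6695 -0.0753  0.12  ]
blue top ((300.5, 255.0), (5.0, 6.0), 0.0) (298, 252, 6, 7)
blue side ((302.0, 237.5), (13.0, 4.0), 90.0) (300, 231, 5, 14)
red top ((382.5, 216.5), (11.0, 11.0), 90.0) (377, 211, 12, 12)
red side ((368.4520263671875, 248.79449462890625), (15.393468856811523, 7.613974094390869), 65.55604553222656) (363, 241, 11, 17)
orange top ((329.5, 202.0), (10.0, 55.0), 90.0) (302, 197, 56, 11)
orange side ((348.8202209472656, 233.8876495361328), (34.13192367553711, 7.419984340667725), 32.0053825378418) (333, 224, 30, 22)
```

```bash
cat >> h.py <<'E'
np.set_printoptions(precision=4,suppress=True)
PIV=np.array([.588,.115]);BX=np.array([.5665,-.035])
def wp(pos,jaw,s=None):
    """shift mm (tool axes) + rotvec to reach pos, fingers down, tool z along jaw (world xy), nearest sign"""
    s=s or read_state();r0=R.from_quat(s["eef_rot"]);M=r0.as_matrix()
    z=np.array([jaw[0],jaw[1],0.]);z/=np.linalg.norm(z)
    if z@M[:,2]<0:z=-z
    x=np.array([0,0,-1.]);y=np.cross(z,x)
    r=R.from_matrix(np.c_[x,y,z])
    return M.T@(np.array(pos)-s["ee_pos"])*1000,(r0.inv()*r).as_rotvec()
E
python3 - <<'E'
from h import *
s=read_state();print(R.from_quat(s["eef_rot"]).as_matrix())
print("tab top-view at z.206 , .19",plane("top",(300.5,254.5),.206),plane("top",(300.5,255),.19))
print("tab tri tops",tri((300.5,253.5),(302.3,232)),"mid",tri((300,257),(302,238)))
q=.99
for q in (.95,.99,1.03):print(q,PIV-.12*np.array([np.sin(q),np.cos(q)]))
print("red", tri((382.5,217),(368.5,249)))
c=np.array([.55,-.836])
tab=np.array([.488,.049])
p=tab-.06*c
print(p,wp([*p,.30],c),wp([*p,.165],c))
E
```

```text
[[-0.0005 -0.9144  0.4048]
 [-0.0012  0.4048  0.9144]
 [-1.     -0.     -0.0013]]
tab top-view at z.206 , .19 [0.4894 0.051  0.206 ] [0.4908 0.0513 0.19  ]
tab tri tops (array([0.4919, 0.0517, 0.201 ]), np.float64(0.0018416348463095346)) mid (array([0.4887, 0.0525, 0.1741]), np.float64(0.0008237967507503111))
0.95 [0.4904 0.0452]
0.99 [0.4877 0.0492]
1.03 [0.4851 0.0532]
red (array([ 0.5886, -0.1486,  0.2067]), np.float64(0.0003505234723300857))
[0.455  0.0992] (array([ -77.7075, -375.9128, -349.8946]), array([-0.9987, -0.0012, -0.0006])) (array([  57.2924, -375.9071, -349.7206]), array([-0.9987, -0.0012, -0.0006]))
```

>>> arm_command:
  targets:
    - [255, -40, 0, 0, 0, 0, 0]
    - [255, -78, -30, -30, -0.1, 0, 0]
    - [255, -78, -65, -60, -0.2, 0, 0]
    - [255, -78, -100, -93, -0.3, 0, 0]
    - [255, -78, -135, -126, -0.4, 0, 0]
    - [255, -78, -170, -158, -0.5, 0, 0]
    - [255, -78, -205, -190, -0.6, 0, 0]
    - [255, -78, -240, -223, -0.7, 0, 0]
    - [255, -78, -275, -256, -0.8, 0, 0]
    - [255, -78, -310, -289, -0.9, 0, 0]
  newtons: 20

```text
time: 1.1
ee_pos: [0.4197, 0.1797, 0.3004]
eef_rot: [-0.606, 0.365, 0.606, 0.365]
ft_force: [0.4, 0.2, 0.4]
width: 0.0152
```

```bash
python3 - <<'E'
from h import *
s=read_state();print(s["time"],s["joint_positions"],s["width"],s["ft_force"])
c=np.array([.55,-.836]);p=np.array([.488,.049])-.06*c
print(p,s["ee_pos"],wp([*p,.30],c),wp([*p,.165],c))
E
```

```text
1.1 [-0.7377 -0.0878  0.2187  1.7635  0.0188  1.4638  1.5362] 0.015191340913037548 [0.4345 0.2183 0.4471]
[0.455  0.0992] [0.4197 0.1797 0.3004] (array([  0.3751,   6.5294, -87.6745]), array([-0.0946,  0.0003, -0.    ])) (array([135.3751,   6.527 , -87.7128]), array([-0.0946,  0.0003, -0.    ]))
```

Joint 7 would run towards its limit as the tool turns with the strap, so I'll use the equivalent half-turn orientation.

>>> arm_command:
  targets:
    - [255, 0, 0, -20, 0.15, 0, 0]
    - [255, 0, 2, -40, 0.3, 0, 0]
    - [255, 0, 5, -60, 0.45, 0, 0]
    - [255, 0, 6.5, -88, 0.6, 0, 0]
    - [255, 0, 6.5, -88, 0.75, 0, 0]
    - [255, 0, 6.5, -88, 0.9, 0, 0]
    - [255, 0, 6.5, -88, 1.05, 0, 0]
    - [255, 0, 6.5, -88, 1.2, 0, 0]
    - [255, 0, 6.5, -88, 1.35, 0, 0]
    - [255, 0, 6.5, -88, 1.5, 0, 0]

```text
time: 2.1
ee_pos: [0.4544, 0.1007, 0.3003]
eef_rot: [-0.191, 0.681, 0.191, 0.681]
ft_force: [-0.7, -0.8, 0.7]
width: 0.0005
```

>>> arm_command:
  targets:
    - [255, 0, 0, 0, 0.15, 0, 0]
    - [255, 0, 0, 0, 0.3, 0, 0]
    - [255, 0, 0, 0, 0.45, 0, 0]
    - [255, 0, 0, 0, 0.6, 0, 0]
    - [255, 0, 0, 0, 0.75, 0, 0]
    - [255, 0, 0, 0, 0.9, 0, 0]
    - [255, 0, 0, 0, 1.05, 0, 0]
    - [255, 0, 0, 0, 1.2, 0, 0]
    - [255, 0, 0, 0, 1.35, 0, 0]
    - [255, 0, 0, 0, 1.55, 0, 0]

```text
time: 3.1
ee_pos: [0.4544, 0.1008, 0.3002]
eef_rot: [0.324, 0.629, -0.324, 0.628]
ft_force: [-0.2, -0.1, -0.4]
width: 0.0002
```

```bash
python3 - <<'E'
from h import *
s=read_state();print(s["time"],s["joint_positions"],s["width"],s["ft_force"])
c=np.array([.55,-.836]);p=np.array([.488,.049])-.06*c
print(p,s["ee_pos"],wp([*p,.30],c),wp([*p,.165],c))
for n in("side","top"):cv2.imwrite(f"pics/{n}1.png",camera(n)[:,:,::-1])
E
```

```text
3.1 [-0.5467 -0.0662  0.2196  1.7445  0.0145  1.4623 -1.2813] 0.0002212870845501975 [-0.2237 -0.0794 -0.3657]
[0.455  0.0992] [0.4544 0.1008 0.3002] (array([ 0.2453, -0.4484,  1.6362]), array([ 0.0367, -0.0002,  0.0005])) (array([135.2453,  -0.3799,   1.6642]), array([ 0.0367, -0.0002,  0.0005]))
```

View pics/top1.png

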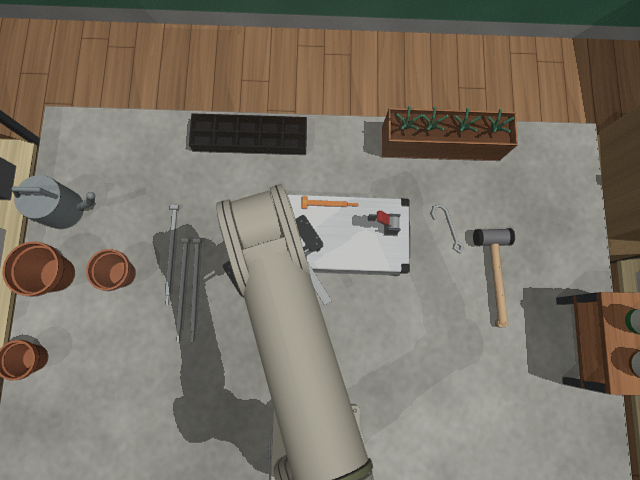

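View pics/side1.png

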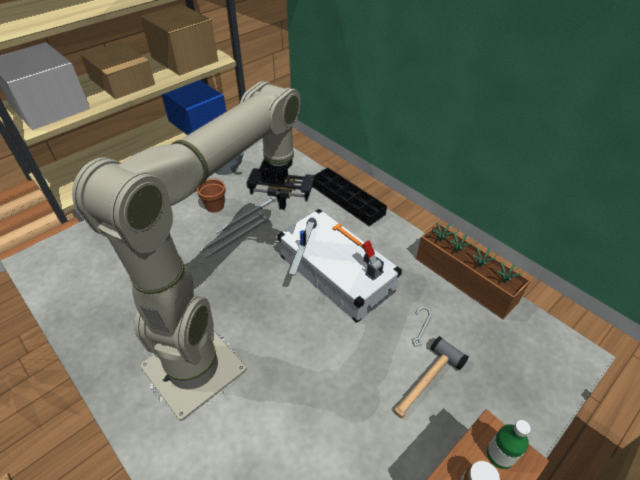

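The side view shows the shut fingers around (283,200), on the blue face's side of the tab (302,237). They are clear of it, so I'll descend and then ease forward.

>>> arm_command:
  targets:
    - [255, 30, 0, 0, 0.037, 0, 0]
    - [255, 60, 0, 0, 0.037, 0, 0]
    - [255, 90, 0, 0, 0.037, 0, 0]
    - [255, 115, 0, 0, 0.037, 0, 0]
    - [255, 132, 0, 0, 0.037, 0, 0]
    - [255, 132, 0, 10, 0.037, 0, 0]
    - [255, 132, 0, 18, 0.037, 0, 0]
    - [255, 132, 0, 24, 0.037, 0, 0]
    - [255, 132, 0, 28, 0.037, 0, 0]

```text
time: 4.1
ee_pos: [0.4721, 0.0774, 0.1696]
eef_rot: [0.334, 0.623, -0.333, 0.624]
ft_force: [-0.0, 0.5, -0.0]
width: 0.0006
```

```bash
python3 - <<'E'
from h import *
s=read_state();print(s["time"],s["joint_positions"],s["width"],s["ft_force"],s["ee_pos"])
im=camera("side")[:,:,::-1];cv2.imwrite(f"pics/side2.png",cv2.resize(im[170:330,230:430],None,fx=4,fy=3.75*1.0667,interpolation=cv2.INTER_CUBIC)[:600])
E
```

```text
4.1 [-0.5069  0.0385  0.2559  1.9212 -0.0106  1.1814 -1.2303] 0.0005611436872941548 [-0.0202  0.5358 -0.0277] [0.4721 0.0774 0.1696]
```

View pics/side2.png

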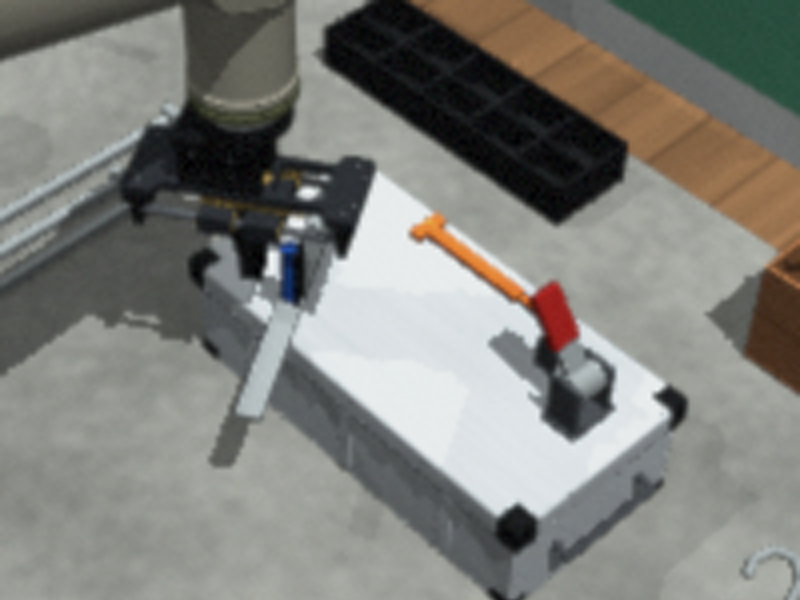

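```bash
cat >> h.py <<'E'
def arc(qs,off=.024,z=.168,piv=PIV):
    s=read_state()
    for q in qs:
        c=np.array([np.cos(q),-np.sin(q)]);p=piv-.12*np.array([np.sin(q),np.cos(q)])-off*c
        a,b=wp([*p,z],c,s);print(round(q,2),p,a.round(1),b.round(3))
E
python3 -c "
from h import *
arc(np.arange(.98,.3,-.06))"
```

```text
0.98 [0.475  0.0681] [ 1.4 -2.6  9.1] [-0.004  0.001 -0.001]
0.92 [0.478  0.0614] [ 1.4 -3.8 16.3] [-0.064  0.001 -0.001]
0.86 [0.4814 0.0549] [ 1.4 -4.5 23.6] [-0.124  0.001 -0.001]
0.8 [0.4852 0.0486] [ 1.4 -4.9 31. ] [-0.184  0.001 -0.001]
0.74 [0.4894 0.0426] [ 1.4 -4.7 38.3] [-0.244  0.001 -0.001]
0.68 [0.4939 0.0368] [ 1.4 -4.2 45.6] [-0.304  0.001 -0.001]
0.62 [0.4987 0.0313] [ 1.4 -3.2 52.9] [-0.364  0.001 -0.001]
0.56 [0.5039 0.0261] [ 1.4 -1.8 60.1] [-0.424  0.001 -0.001]
0.5 [0.5094 0.0212] [ 1.4  0.1 67.2] [-0.484  0.001 -0.001]
0.44 [0.5152 0.0167] [ 1.4  2.4 74.2] [-0.544  0.001 -0.001]
0.38 [0.5212 0.0125] [ 1.4  5.1 81. ] [-0.604  0.001 -0.001]
0.32 [0.5275 0.0086] [ 1.4  8.2 87.7] [-0.664  0.001 -0.001]
```

>>> arm_command:
  targets:
    - [255, 1, -2.5, 5, 0, 0, 0]
    - [255, 1, -2.5, 9, 0, 0, 0]
    - [255, 1, -4, 16, -0.06, 0, 0]
    - [255, 1, -4.5, 23.5, -0.12, 0, 0]
    - [255, 1, -5, 31, -0.18, 0, 0]
    - [255, 1, -4.7, 38, -0.24, 0, 0]
    - [255, 1, -4.2, 45.5, -0.3, 0, 0]
    - [255, 1, -3.2, 53, -0.36, 0, 0]
    - [255, 1, -1.8, 60, -0.42, 0, 0]
    - [255, 1, 0, 67, -0.48, 0, 0]

```text
time: 5.15
ee_pos: [0.508, 0.022, 0.1675]
eef_rot: [0.175, 0.685, -0.175, 0.685]
ft_force: [-1.0, 0.3, 0.3]
width: 0.0002
```

```bash
python3 - <<'E'
from h import *
s=read_state();print(s["time"],s["joint_positions"],s["width"],s["ft_force"],s["ee_pos"])
im=camera("side")[:,:,::-1];cv2.imwrite(f"pics/side3.png",cv2.resize(im[170:320,230:430],None,fx=4,fy=4,interpolation=cv2.INTER_CUBIC))
arc(np.arange(.44,-.05,-.06))
E
```

```text
5.15 [-0.4161  0.111   0.3039  1.8531 -0.0359  1.1833 -0.6007] 0.00021553350728329288 [-0.997   0.3346  0.2844] [0.508  0.022  0.1675]
0.44 [0.5152 0.0167] [-0.4 -0.9  7.7] [-0.058  0.     0.   ]
0.38 [0.5212 0.0125] [-0.4 -1.7 15. ] [-0.118  0.     0.   ]
0.32 [0.5275 0.0086] [-0.4 -2.  22.4] [-0.178  0.     0.   ]
0.26 [0.534  0.0052] [-0.4 -2.  29.7] [-0.238  0.     0.   ]
0.2 [0.5406 0.0022] [-0.4 -1.4 37. ] [-0.298  0.     0.   ]
0.14 [ 0.5475 -0.0005] [-0.4 -0.5 44.3] [-0.358  0.     0.   ]
0.08 [ 0.5545 -0.0027] [-0.4  0.9 51.5] [-0.418  0.     0.   ]
0.02 [ 0.5616 -0.0045] [-0.4  2.7 58.6] [-0.478  0.     0.   ]
-0.04 [ 0.5688 -0.0059] [-0.4  5.  65.6] [-0.538  0.     0.   ]
```

View pics/side3.png

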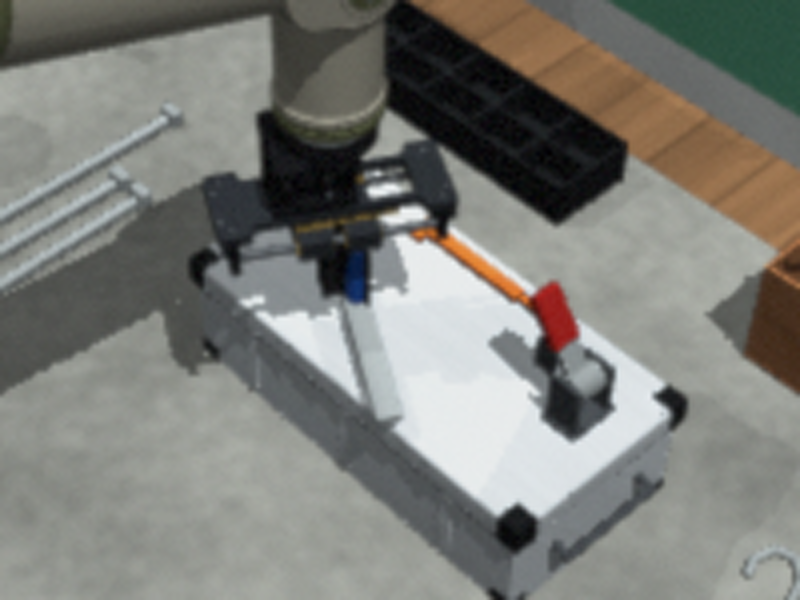

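The strap has swung to about 0.5 rad. The finger back is on the blue tab, around (355,280) in the zoomed crop, with about 1 N of contact. I'll continue.

>>> arm_command:
  targets:
    - [255, 0, -1, 7.5, -0.06, 0, 0]
    - [255, 0, -1.7, 15, -0.12, 0, 0]
    - [255, 0, -2, 22.5, -0.18, 0, 0]
    - [255, 0, -2, 29.5, -0.24, 0, 0]
    - [255, 0, -1.4, 37, -0.3, 0, 0]
    - [255, 0, -0.5, 44, -0.36, 0, 0]
    - [255, 0, 1, 50, -0.42, 0, 0]
    - [255, 0, 2, 54, -0.45, 0, 0]

```text
time: 6.0
ee_pos: [0.5564, -0.0023, 0.1674]
eef_rot: [0.018, 0.707, -0.019, 0.707]
ft_force: [-1.2, -1.2, 0.1]
width: 0.0004
```

```bash
python3 - <<'E'
from h import *
s=read_state();print(s["time"],s["joint_positions"],s["width"],s["ft_force"],s["ee_pos"])
im=camera("side")[:,:,::-1];cv2.imwrite(f"pics/side4.png",cv2.resize(im[170:320,230:430],None,fx=4,fy=4,interpolation=cv2.INTER_CUBIC))
arc([.04,.02,0,-.02,-.04])
E
```

```text
6.0 [-0.3366  0.219   0.2966  1.7343 -0.068   1.199  -0.074 ] 0.0003878597964984661 [-1.1916 -1.1809  0.1311] [ 0.5564 -0.0023  0.1674]
0.04 [ 0.5592 -0.0039] [-0.5 -1.5  2.4] [-0.011 -0.     0.   ]
0.02 [ 0.5616 -0.0045] [-0.5 -1.9  4.9] [-0.031 -0.     0.   ]
0 [ 0.564 -0.005] [-0.5 -2.3  7.3] [-0.051 -0.     0.   ]
-0.02 [ 0.5664 -0.0055] [-0.5 -2.6  9.7] [-0.071 -0.     0.   ]
-0.04 [ 0.5688 -0.0059] [-0.5 -2.9 12.1] [-0.091 -0.     0.   ]
```

View pics/side4.png

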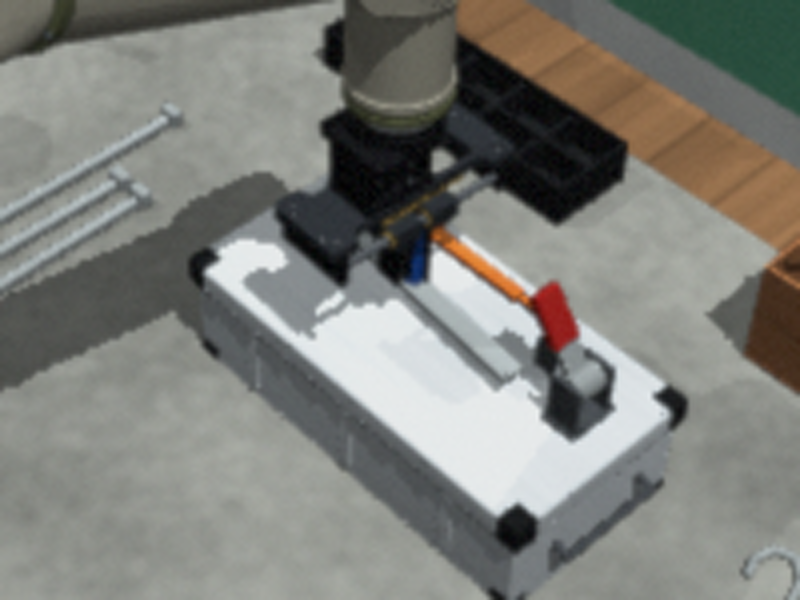

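The strap is at roughly 0.1 rad or less, near the end of its travel. I'll creep forward and watch the force for the stop.

>>> arm_command:
  targets:
    - [255, 0, -1, 2, -0.01, 0, 0]
    - [255, 0, -1.5, 4, -0.03, 0, 0]
    - [255, 0, -2, 5.5, -0.04, 0, 0]
    - [255, 0, -2, 5.5, -0.05, 0, 0]

```text
time: 6.45
ee_pos: [0.5619, -0.0042, 0.1676]
eef_rot: [0.001, 0.707, -0.001, 0.707]
ft_force: [-1.1, 0.5, 0.6]
width: 0.0004
```

>>> arm_command:
  targets:
    - [255, 0, 0, 1, 0, 0, 0]
    - [255, 0, 0, 2, 0, 0, 0]
    - [255, 0, 0, 2, 0, 0, 0]

```text
time: 6.75
ee_pos: [0.5639, -0.0043, 0.1675]
eef_rot: [0.001, 0.707, -0.001, 0.707]
ft_force: [-1.1, -0.5, 0.5]
width: 0.0007
```

>>> arm_command:
  targets:
    - [255, 0, 0, 1, 0, 0, 0]
    - [255, 0, 0, 2, 0, 0, 0]
    - [255, 0, 0, 2, 0, 0, 0]

```text
time: 7.05
ee_pos: [0.5659, -0.0043, 0.1675]
eef_rot: [0.001, 0.707, -0.001, 0.707]
ft_force: [-0.3, -1.0, 0.6]
width: 0.0005
```

```bash
python3 - <<'E'
from h import *
s=read_state();print(s["time"],s["ft_force"],s["ee_pos"])
for n in ("side","top"):
  im=camera(n)[:,:,::-1];im=im[170:320,230:430];cv2.imwrite(f"pics/{n}5.png",cv2.resize(im,None,fx=4,fy=4,interpolation=cv2.INTER_CUBIC))
E
```

```text
7.05 [-0.2796 -1.0413  0.6467] [ 0.5659 -0.0043  0.1675]
```

View pics/side5.png

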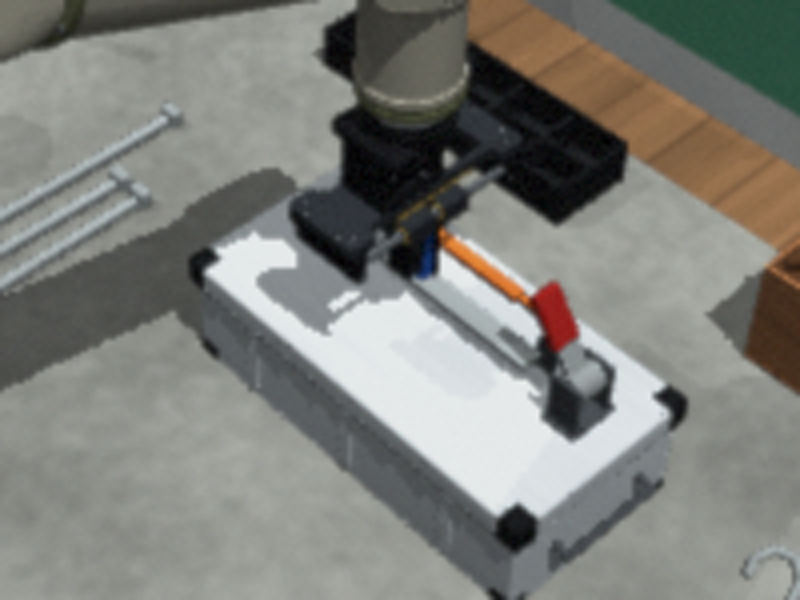

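View pics/top5.png

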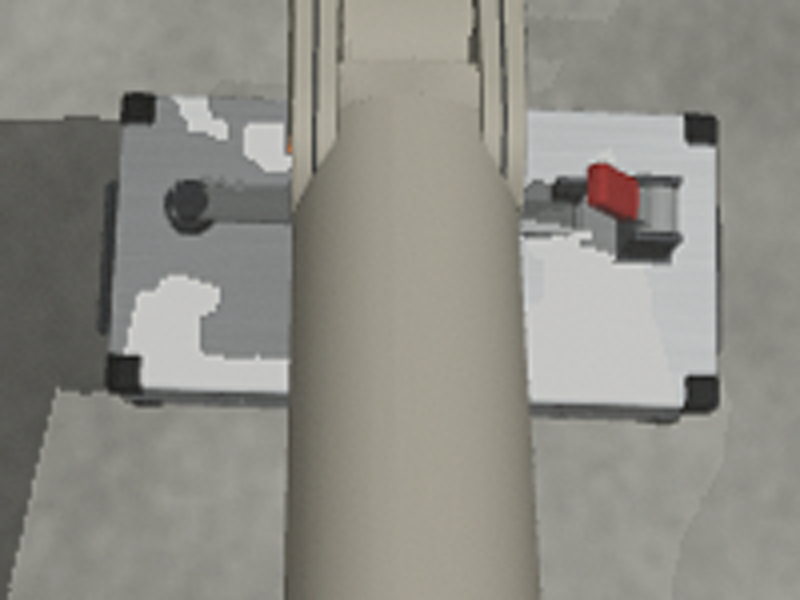

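The strap end is now next to the lever base, at about (540,370) in the side crop. There is no stop force yet, so I'll keep creeping.

>>> arm_command:
  targets:
    - [255, 0, 0, 1, 0, 0, 0]
    - [255, 0, 0, 2, 0, 0, 0]
    - [255, 0, 0, 2, 0, 0, 0]

```text
time: 7.45
ee_pos: [0.5671, -0.0044, 0.1674]
eef_rot: [0.001, 0.708, -0.001, 0.706]
ft_force: [-4.6, -1.0, 2.9]
width: 0.0004
```

>>> arm_command:
  targets:
    - [255, 0, 0, 1, 0, 0, 0]
    - [255, 0, 0, 1.5, 0, 0, 0]
    - [255, 0, 0, 1.5, 0, 0, 0]

```text
time: 7.75
ee_pos: [0.5674, -0.0044, 0.1672]
eef_rot: [0.001, 0.709, -0.001, 0.706]
ft_force: [-12.8, -1.6, 6.5]
width: 0.0004
```

Fx rose to -12.8 N with almost no motion, so the strap is at its stop. I'll back off, rise, and move above the lever.

>>> arm_command:
  targets:
    - [255, 0, 0, -10, 0, 0, 0]
    - [255, 0, 0, -30, 0, 0, 0]
    - [255, -40, 0, -30, 0, 0, 0]
    - [255, -85, 0, -30, 0, 0, 0]
    - [255, -130, 0, -30, 0, 0, 0]
    - [255, -130, 0, -30, 0, 0, 0]

```text
time: 8.35
ee_pos: [0.5416, -0.0041, 0.3042]
eef_rot: [0.002, 0.703, -0.0, 0.711]
ft_force: [0.1, 0.6, -0.1]
width: 0.0005
```

```bash
python3 - <<'E'
from h import *
s=read_state();print(s["time"],s["ft_force"],s["ee_pos"],R.from_quat(s["eef_rot"]).as_matrix())
for n in ("side","top"):
  im=camera(n)[:,:,::-1];cv2.imwrite(f"pics/{n}6f.png",im);im=im[170:320,230:430];cv2.imwrite(f"pics/{n}6.png",cv2.resize(im,None,fx=4,fy=4,interpolation=cv2.INTER_CUBIC))
for p in ([.587,-.185,.30],[.587,-.185,.23]): print(wp(p,[1,0],s))
E
```

```text
8.35 [ 0.1344  0.6356 -0.1264] [ 0.5416 -0.0041  0.3042] [[ 0.0106  0.0031  0.9999]
 [ 0.0018  1.     -0.0031]
 [-0.9999  0.0019  0.0106]]
(array([   4.316 , -180.7916,   45.9112]), array([-0.0031,  0.0106, -0.0019]))
(array([  74.3119, -180.9225,   45.1695]), array([-0.0031,  0.0106, -0.0019]))
```

View pics/side6.png

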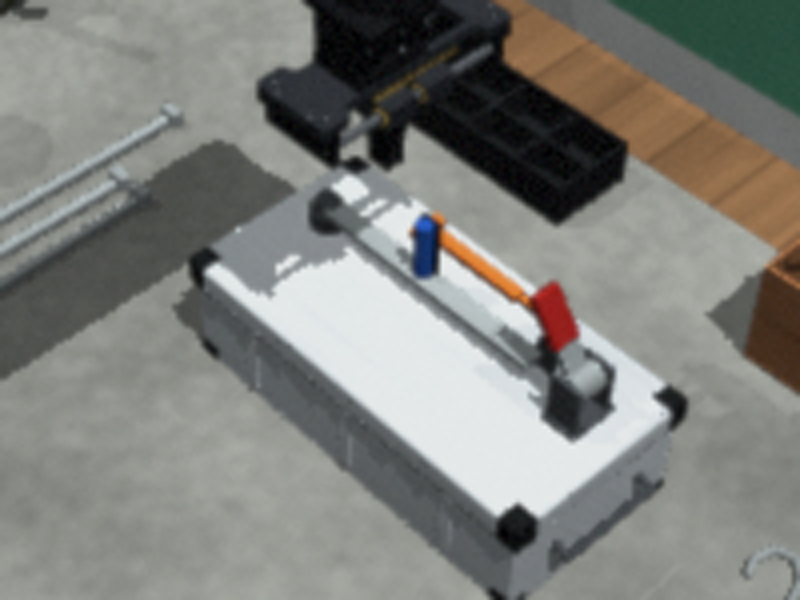

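View pics/top6.png

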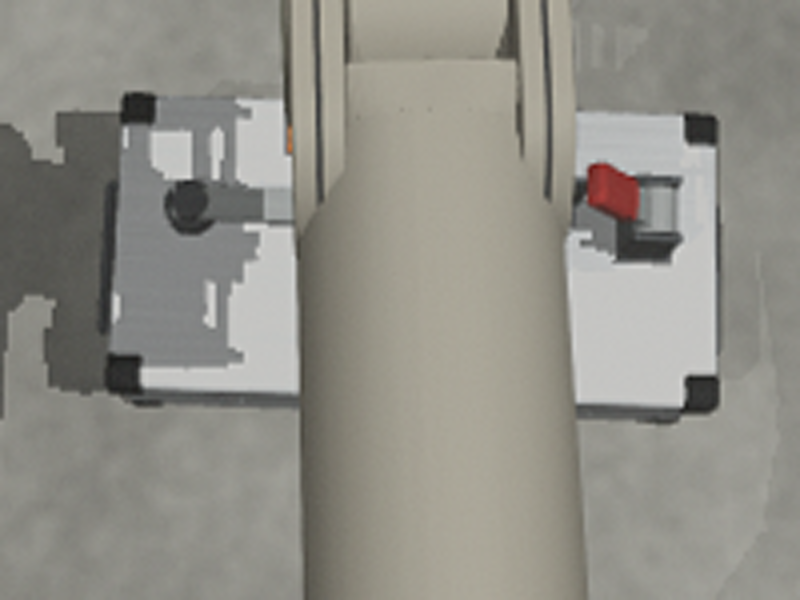

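>>> arm_command:
  targets:
    - [255, 4, -30, 8, 0, 0, 0]
    - [255, 4, -65, 16, 0, 0, 0]
    - [255, 4, -100, 25, 0, 0, 0]
    - [255, 4, -140, 36, 0, 0, 0]
    - [255, 4, -181, 46, 0, 0, 0]
    - [255, 4, -181, 46, 0, 0, 0]
    - [255, 4, -181, 46, 0, 0, 0]

```text
time: 9.15
ee_pos: [0.5841, -0.1861, 0.2917]
eef_rot: [0.002, 0.708, -0.002, 0.706]
ft_force: [0.1, -0.3, 0.3]
width: 0.0007
```

```bash
python3 - <<'E'
from h import *
s=read_state();print(s["time"],s["ft_force"],s["ee_pos"],R.from_quat(s["eef_rot"]).as_matrix())
for n in ("side","top"):
  im=camera(n)[:,:,::-1];cv2.imwrite(f"pics/{n}7f.png",im);im=im[170:320,230:430];cv2.imwrite(f"pics/{n}7.png",cv2.resize(im,None,fx=4,fy=4,interpolation=cv2.INTER_CUBIC))
print("tab",plane("side",(336.5,231),.176))
H=np.array([-.185,.160])
for p in ([.587,-.185,.23],): print(wp(p,[1,0],s))
for q in np.arange(.6,1.6,.08):
    P=H+.065*np.array([np.sin(q),np.cos(q)])+.007*np.array([-np.cos(q),np.sin(q)])
    print(round(q,2),P-[.0095,0],wp([.587,P[0]-.0095,P[1]],[1,0],s)[0].round(1))
E
```

```text
9.15 [ 0.0749 -0.2725  0.3052] [ 0.5841 -0.1861  0.2917] [[-0.0026  0.0052  1.    ]
 [ 0.0002  1.     -0.0052]
 [-1.      0.0002 -0.0026]]
tab [ 0.5935 -0.0033  0.176 ]
(array([61.6956,  1.1204,  3.0459]), array([-0.0052, -0.0026, -0.0002]))
0.6 [-0.1636  0.2176] [74.1 22.5  3. ]
0.68 [-0.1591  0.2149] [76.8 27.   3. ]
0.76 [-0.1548  0.2119] [79.8 31.3  2.9]
0.84 [-0.1508  0.2086] [83.1 35.3  2.9]
0.92 [-0.147   0.2049] [86.8 39.1  2.9]
1.0 [-0.1436  0.201 ] [90.7 42.5  2.9]
1.08 [-0.1405  0.1968] [94.9 45.6  2.9]
1.16 [-0.1377  0.1924] [99.3 48.4  2.9]
1.24 [-0.1353  0.1877] [104.   50.8   2.9]
1.32 [-0.1333  0.1829] [108.8  52.8   2.9]
1.4 [-0.1316  0.1779] [113.8  54.5   2.9]
1.48 [-0.1304  0.1729] [118.8  55.7   2.9]
1.56 [-0.1296  0.1677] [124.   56.5   2.9]
```

View pics/side7.png

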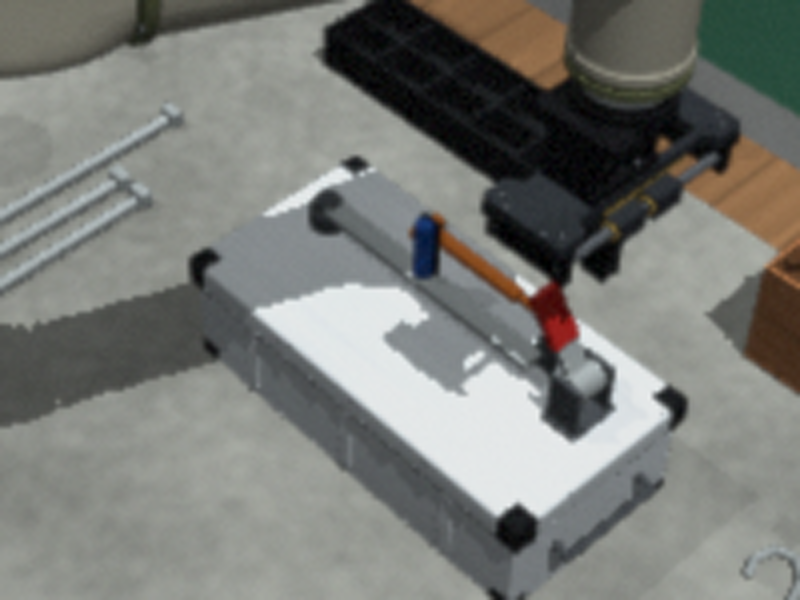

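View pics/top7.png

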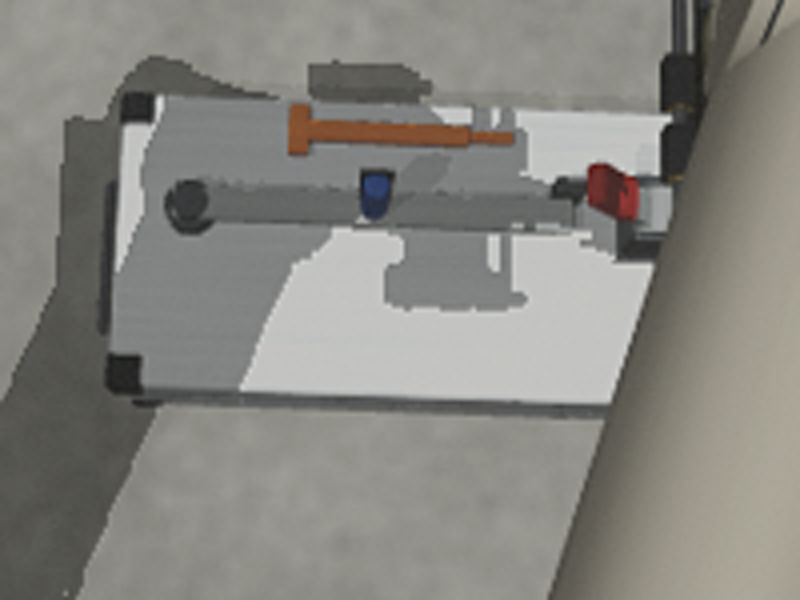

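The top view shows the strap parallel to the box edge and against the stop block near (565,190). The peg hasn't moved, and the fingers are outboard of the red lever. I'll push the lever along its arc.

>>> arm_command:
  targets:
    - [255, 30, 0, 3, 0, 0, 0]
    - [255, 62, 1, 3, 0, 0, 0]
    - [255, 68, 10, 3, 0, 0, 0]
    - [255, 71, 17, 3, 0, 0, 0]
    - [255, 74, 22, 3, 0, 0, 0]
    - [255, 77, 27, 3, 0, 0, 0]
    - [255, 80, 31, 3, 0, 0, 0]
    - [255, 83, 35, 3, 0, 0, 0]
    - [255, 87, 39, 3, 0, 0, 0]
    - [255, 87, 39, 3, 0, 0, 0]

```text
time: 10.25
ee_pos: [0.588, -0.1454, 0.2061]
eef_rot: [0.001, 0.707, -0.001, 0.707]
ft_force: [0.1, 0.4, 0.8]
width: 0.0003
```

```bash
python3 - <<'E'
from h import *
s=read_state();print(s["time"],s["ft_force"],s["ee_pos"])
im=camera("side")[:,:,::-1][170:320,230:430];cv2.imwrite(f"pics/side8.png",cv2.resize(im,None,fx=4,fy=4,interpolation=cv2.INTER_CUBIC))
E
```

```text
10.25 [0.1352 0.4187 0.7726] [ 0.588  -0.1454  0.2061]
```

View pics/side8.png

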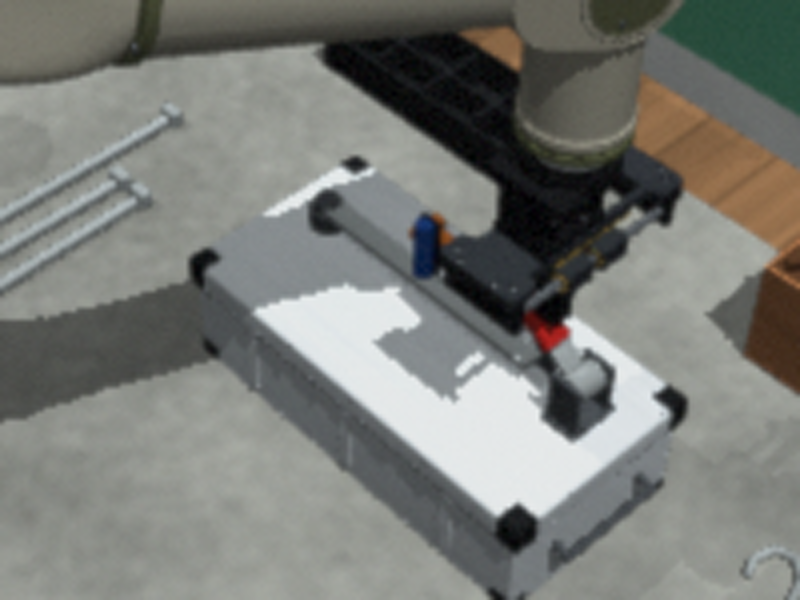

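>>> arm_command:
  targets:
    - [255, 4, 3.5, 0, 0, 0, 0]
    - [255, 8, 6.5, 0, 0, 0, 0]
    - [255, 12, 9, 0, 0, 0, 0]
    - [255, 17, 12, 0, 0, 0, 0]
    - [255, 22, 14, 0, 0, 0, 0]
    - [255, 26, 15.5, 0, 0, 0, 0]
    - [255, 30, 17, 0, 0, 0, 0]
    - [255, 33, 17.5, 0, 0, 0, 0]

```text
time: 11.1
ee_pos: [0.5879, -0.1288, 0.1731]
eef_rot: [0.001, 0.707, -0.001, 0.707]
ft_force: [-0.3, -0.4, 2.8]
width: 0.0006
```

>>> arm_command:
  targets:
    - [255, 2, 0, 0, 0, 0, 0]
    - [255, 4, 0, 0, 0, 0, 0]
    - [255, 4, 0, 0, 0, 0, 0]

```text
time: 11.4
ee_pos: [0.5878, -0.1284, 0.1691]
eef_rot: [0.001, 0.707, -0.001, 0.707]
ft_force: [0.4, -1.0, 1.0]
width: 0.0004
```

>>> arm_command:
  targets:
    - [255, 1, 0, 0, 0, 0, 0]
    - [255, 2, 0, 0, 0, 0, 0]
    - [255, 3, 0, 0, 0, 0, 0]
    - [255, 3, 0, 0, 0, 0, 0]

```text
time: 11.8
ee_pos: [0.5879, -0.1285, 0.1673]
eef_rot: [0.001, 0.707, -0.001, 0.707]
ft_force: [-4.9, 2.9, 9.8]
width: 0.0004
```

The force jumped to 10 N at z = 0.167 m, which matches a level lever (0.160 hinge height plus 7 mm half thickness). I'll press slightly more, then lift and check.

>>> arm_command:
  targets:
    - [255, 1, 0, 0, 0, 0, 0]
    - [255, 1, 0, 0, 0, 0, 0]
    - [255, 1, 0, 0, 0, 0, 0]

```text
time: 12.1
ee_pos: [0.588, -0.1284, 0.1672]
eef_rot: [0.001, 0.707, -0.001, 0.707]
ft_force: [-7.8, 4.1, 16.1]
width: 0.0002
```

>>> arm_command:
  targets:
    - [255, -20, 0, 0, 0, 0, 0]
    - [255, -60, 0, 0, 0, 0, 0]
    - [255, -100, 0, 0, 0, 0, 0]
    - [255, -150, 0, 0, 0, 0, 0]
    - [255, -150, -50, -10, 0, 0, 0]
    - [255, -150, -100, -50, 0, 0, 0]
    - [255, -150, -150, -90, 0, 0, 0]
    - [255, -150, -200, -110, 0, 0, 0]
    - [255, -150, -200, -110, 0, 0, 0]

```text
time: 13.0
ee_pos: [0.4742, -0.3323, 0.3157]
eef_rot: [0.002, 0.707, -0.003, 0.707]
ft_force: [0.6, -0.2, 0.1]
width: 0.0006
```

```bash
python3 - <<'E'
from h import *
s=read_state();print(s["time"],s["ft_force"],s["ee_pos"])
for n in ("side","top"):
  im=camera(n)[:,:,::-1];cv2.imwrite(f"pics/{n}9f.png",im);im=im[170:320,230:430];cv2.imwrite(f"pics/{n}9.png",cv2.resize(im,None,fx=4,fy=4,interpolation=cv2.INTER_CUBIC))
E
```

```text
13.0 [ 0.5664 -0.2441  0.1217] [ 0.4742 -0.3323  0.3157]
```

View pics/side9.png

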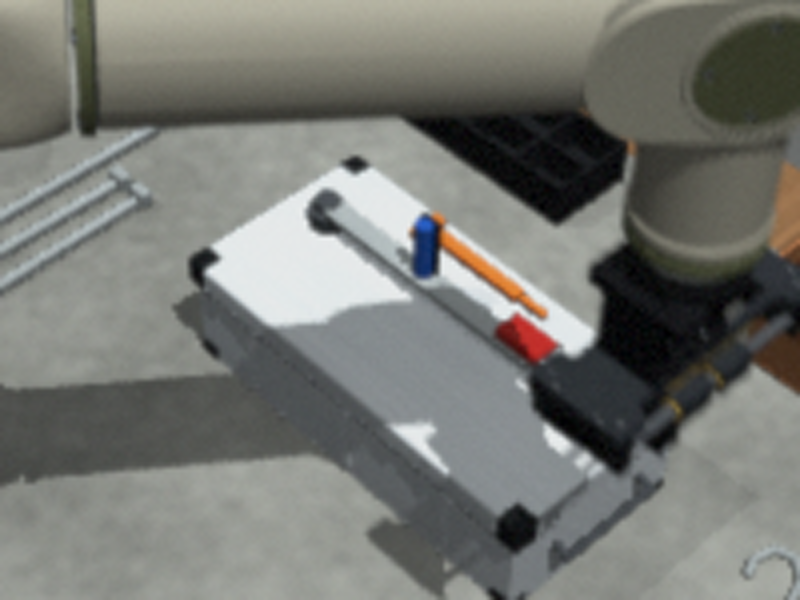

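View pics/top9f.png

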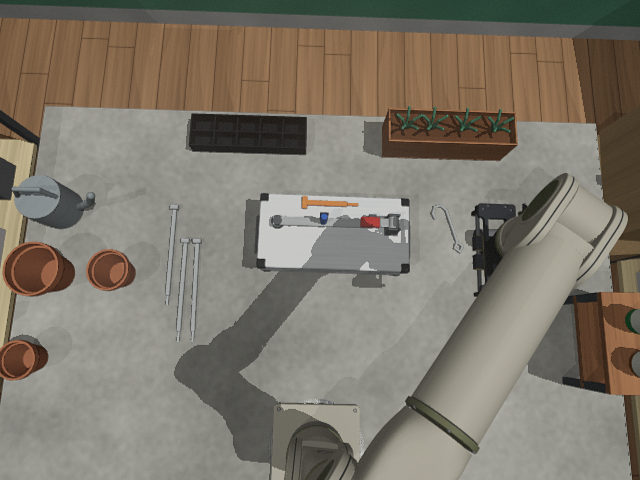

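```bash
python3 - <<'E'
from h import *
im=cv2.imread("pics/top9f.png");h=cv2.cvtColor(im,cv2.COLOR_BGR2HSV)
for n,lo,hi in(("blue",(100,120,60),(130,255,255)),("red",(0,150,60),(6,255,255)),("orange",(8,150,120),(20,255,255))):
    m=cv2.inRange(h,lo,hi);z=np.zeros_like(m);z[180:315,245:425]=m[180:315,245:425];b=cv2.boundingRect(z);print(n,b)
    if n=="red":print("tip",plane("top",(b[0],b[1]+b[3]/2),.16),"near end",plane("top",(b[0]+b[2],b[1]+b[3]/2),.16))
a=cv2.imread("pics/top0.png",0);b=cv2.imread("pics/top9f.png",0)
for nm,(x,y,w,hh) in dict(RL=(255,188,24,22),RR=(392,190,24,20),FL=(250,255,24,22),FR=(395,258,20,20),pot=(85,245,55,50),mallethandle=(485,290,30,40)).items():
    r=cv2.matchTemplate(b[y-8:y+hh+8,x-8:x+w+8],a[y:y+hh,x:x+w],cv2.TM_CCOEFF_NORMED);_,v,_,l=cv2.minMaxLoc(r);print(nm,round(v,2),np.array(l)-8)
E
```

```text
blue (321, 214, 7, 6)
red (361, 217, 19, 10)
tip [ 0.5857 -0.1008  0.16  ] near end [ 0.5871 -0.1498  0.16  ]
orange (302, 197, 56, 11)
RL 1.0 [0 0]
RR 1.0 [0 0]
FL 1.0 [0 0]
FR 0.81 [0 0]
pot 1.0 [0 0]
mallethandle 0.41 [-2 -8]
```

```bash
python3 -c "
from bench import *
s=read_state();print(s['time'],s['ft_force'],abs(s['joint_vel']).max());print(close_job())"
```

```text
13.1 [1.49924172 0.28167039 0.17508284] 0.07372353872295702
the job is handed in; nothing more can be done
None
```

I fastened the toolbox and handed the job in at 13.1 s. With the fingers shut, I pushed the blue face of the tab with the back of a finger until the strap met its stop. I then backed off and pushed the red lever down along its arc to level.

**Strap and lever:**
- **Strap:** the force rose to about 13 N with almost no further movement, and from above the strap lies parallel to the box edge.
- **Lever:** the force rose to about 16 N at z = 0.167 m, the height expected for a level lever. Its tip then measured 84 mm inboard of the hinge, against 85 mm expected.

**Other things:**
- **Toolbox, pot and orange peg:** the toolbox corners and the pot show 0 pixel shift. The peg's outline is unchanged.
- **Front-right corner:** its match was weaker (0.81) than the other three, because it was in shadow.
- **Mallet:** the check was inconclusive because the arm hid it in the last view. The arm passed well above it at about 0.3 m, with no contact force felt there.
- **Rock pegs and hook:** I checked these by eye only; they look unmoved.

The arm finished raised and clear of everything. At hand-in the wrist force read about 1.5 N and the arm was still settling slightly (0.07 rad/s).

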